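Spring open the touch-latch door of a leathercraft cabinet

ROBOT

A 7-joint arm with a two-finger parallel gripper is mounted at the origin on the work surface. World frame = base frame: x ahead of the robot, y to its left, z up, the work surface at z = 0. Lengths are in mm, angles in rad, forces in N, time in s.
With the tool pointing down it reaches from about 425 to 950 mm from the base axis. Payload 4.7 kg.
Tool frame: the origin (TCP) lies at the very end of the fingers, on their centre line; the grasp point (between the pads) lies 19 mm behind it; z points along the fingers, y is the direction in which the jaws open and shut (so a half turn about z gives the same grasp; the last joint's range is limited). The gripper opens to 85 mm and grips with 20 to 120 N. Pads are 22 mm wide; open, the fingers measure 114 mm over their backs; the gripper's body (76 mm by 85 mm) begins 54 mm behind the grasp point. The pads swing forward as they close: fully open they stand 13 mm farther back than shut.
Start: joints at [-1.294, 0.469, -0.049, 1.532, 0.024, 1.141, -0.082], TCP at [203.172, 643.715, 231.335] pointing down, gripper open.
Joint ranges: [-2.59, 2.59], [-0.33, 1.99], [-1.39, 1.29], [0.1, 2.45], [-1.04, 4.18], [0.21, 1.99], [-2.66, 2.66]. Speed limits (rad/s): [2.57, 2.57, 3.14, 3.14, 3.14, 3.14, 3.14].

INTERFACE

Orientations are given as a rotation vector (axis times angle).
In Python, from bench import robot gives the robot as it stands.
- The arm moves only by the shell command python3 -m jog 'ROWS' [FORCE]. ROWS is JSON, a list of rows, each a list of 3 entries, a list of its own where there are three numbers: the shift along the world's x, y, z in mm, then the turn about the world's z in rad, then the finger opening in mm, from 0 to 85.4. In form: [[[dx, dy, dz], spin, hand], ...]. A call has 1 to 12 rows; each row shifts and turns the pose as measured when the row begins; what a row does not reach is not made up. A row lasts 1/10 s, in which the tool goes at most 50 mm and 8.59 degrees, less where a joint would pass 70% of its speed; a pose out of reach is approached as far as the arm can. A call is refused whole if a number of a shift passes 50 or a number of a turn 0.15, either way. A call with a gripper value outside its range is refused whole. The fingers move at their own pace and stop on an object; FORCE is the grip in N (left out, the last holds). Time passes only in rows, so rows that do not move let the fingers close. It gives the time, the measured TCP pose, the force and the opening at its end, in the units of the state.
- robot.observe(): the state, without advancing time (a new reading comes with each control period).
- robot.read_camera(name): name is "scene" or "side" or "wrist"; returns the picture (384x512x3 uint8, red, green, blue); there is no depth.
- robot.camera_params(name): a dict with "fx", "fy", "cx", "cy" (pixels), "extrinsics" (4x4, takes a point from world to camera coordinates). Camera axes: x right, y down, z forward; pixel columns grow to the right and rows downward; lengths in mm; the calibration is good to about 2 mm. The wrist camera is an equidistant fisheye: a pixel r from the principal point sees the ray r / f radians off the axis. A picture is of the moment at which its call begins: read the wrist's pose just before it. camera_params takes no time and is no camera call; for the wrist camera it gives the pose at the moment of the call.
- robot.job_done(): hands the job in, once; it reports no verdict.
Trained networks look in the newest picture that a camera, given by its name, has taken for a name from the list of things; names that differ only in an ending like _2 or _b are one class to them, and where a whole thing is asked for, a point or a joint stands for the part that bears it (a point fixed in the world has none). Each returns a list of dicts, best first, with "score" (0 to 1); they miss things now and then, are a little off and sometimes report something else, mostly with a low value. They report only what shows in the picture. A call takes as long as a camera call. They do not tell look-alikes from the thing itself.
- robot.recognise(label, camera): "uv" ([column, row] in pixels, amid what is visible of it).
- robot.masks_of(label, camera): "pixels" (384x512 bool, what is visible of it) and "uv" ([column, row] in pixels, amid what is visible of it).
- robot.place_of(label, camera): "uv" ([column, row] in pixels: a listed point, or the origin of a listed thing).
The state is a dict: "time": time; "q": joint angles; "joint_velocities": joint speeds; "tau": joint torques, N m; "tool_pos": TCP position; "tool_rot": TCP orientation; "force": force on the tool from outside, world axes, zero at the start; "wrist_torque": the same for the moment, N m; "width": finger opening in mm.
Only numpy, scipy, OpenCV 4.12 (cv2) and the standard library are available. Lean on these libraries where they do the work, as an engineer would, in place of code of your own. Each camera call takes 0.05 s, during which the arm holds its last target.

TASK

The squat jar is standing in the way of the wide door of the materials cabinet; that door has no handle, only a push-to-open catch. With the fingertips, slide the jar along the bench out of the door's swing, keeping it upright and never lifting it; then press the wide door in near its free edge and back off so that it springs ajar by itself, and finally push it wide open, about square to the cabinet front, and leave it there. The jar must not touch the cabinet or its doors, and the narrow door and everything else on the bench stay as they are.

Things in the scene. Friction and masses are not known exactly. Their poses are not given: they have to be found in the camera images.
- cabinet: fixed plywood bench cabinet, 200 deep x 352 wide x 205 mm high, on the robot's right. Origin: centre of its underside, on the bench. Own -x: out of its front; +y: along the front, to the left as seen facing it (the end farther from the robot); z up. Two flat pale wooden doors without handles, 12 mm thick, 18 to 203 mm above the bench, lie over the front, outer faces at own x = -117 mm when shut
- wide_door (a joint): angle of the wide door, rad: 0 shut, grows outwards, 1.57 square to the front, stop 1.75; presses in to -0.024. Pressing it in 2 to 3 mm near the free edge (3 to 5 N) frees the catch; when the finger backs off, a sprung plunger drives it ajar to 0.35 to 0.45 in about a second. Then it turns freely with light friction and stays where it is left
- wide_door_hinge (a point): on the upright hinge axis of the wide door, level with its top edge (203 mm up), at own x -105, y +41 mm of the cabinet: in the plane of the shut door's inner face. Axes as the cabinet's. The wide door is 215 mm wide, from own y +41 to its free edge at -174 mm, the end nearer the robot
- wide_door_press (a point): on the outer face of the wide door, where to press: 20 mm from its free edge (195 mm from the hinge axis), 35 mm below its top edge, 168 mm above the bench. Moves with the door; own -x is the door's outward normal, +y points along it to the hinge
- jar: squat round loose jar, amber glass with a white screw lid, 68 mm across, 50 mm high, about 260 g, standing on the bench in front of the wide door. Origin: centre of its underside; z up along its axis
- narrow_door_press (a point): on the outer face of the narrow door, 20 mm from its free edge, 168 mm above the bench; moves with that door. The narrow door is 118 mm wide, own y +56 (free edge) to +174 mm (hinge) of the cabinet, beside the wide one, farther from the robot, with the same kind of catch. To be left shut
- bottle: bystander: white dropper bottle, 36 mm across, 100 mm high, in front of the narrow door. Origin: centre of its underside
- spool: bystander: thread spool standing on end, 44 mm across, 34 mm high, beside the free edge of the wide door. Origin: centre of its underside
- snips: bystander: leather snips lying flat on the cutting mat, 155 mm long, 10 mm high. Origin: at the pivot, on the bench
- glue_tube: bystander: blue glue tube lying on the cutting mat, 115 mm long, 18 mm high. Origin: under its middle
- needle_case: bystander: grey oblong case, 155 x 62 x 42 mm, on the cutting mat. Origin: centre of its underside
- mallet: bystander: mallet lying on its side, handle 190 mm along its own -x, head 85 mm x 48 mm. Origin: under the head
- tray: bystander: clear divided tray of findings, 200 x 140 x 35 mm. Origin: centre of its underside
Not all that is in view belongs to the job. Of the things that look like the jar, take the one that is farthest to the robot's right at the start.

How it is judged (in metres and radians):
On the way, in this order (a step that is already met when the one before it is completed fails the run):
1. the jar stands still clear of the wide door's swing, the door still shut ((horizontal distance between jar and wide_door_hinge above 0.245 m or y of jar in the frame of cabinet above 0.085 m) and linear speed of jar below 0.02 m/s and value of joint wide_door below 0.05 rad), for 0.2 s.
2. the wide door, pressed and let go, has sprung ajar and nothing of the robot touches it (value of joint wide_door between 0.25 and 0.8 rad and contact force between each of the arm, the fingers and cabinet below 0.2 N), for 0.2 s.
At the end, for the whole second after the job is handed in: the wide door stands still, open at least 1.3 rad; the narrow door is shut (its edge within 10 mm); the jar stands upright (0.1 rad) and still on the bench, clear of the swing (centre over 245 mm from the hinge axis, or beyond the hinge before the narrow door) (value of joint wide_door above 1.3 rad and velocity of joint wide_door between -0.05 and 0.05 rad/s and distance of narrow_door_press from where it was at the start of the episode below 0.01 m and angle between jar's own z axis and vertical below 0.1 rad and height (world z) of jar between -0.008 and 0.008 m and linear speed of jar below 0.02 m/s and (horizontal distance between jar and wide_door_hinge above 0.245 m or y of jar in the frame of cabinet above 0.085 m)); the robot touches nothing.
It fails at once if the jar is lifted or tipped (underside more than 12 mm up, or tilted more than 0.35 rad) (height (world z) of jar above 0.012 m or angle between jar's own z axis and vertical above 0.35 rad).
It fails at once if the jar touches the cabinet or a door (over 0.3 N) (contact force between jar and cabinet above 0.3 N).
It fails at once if the narrow door is sprung open (distance of narrow_door_press from where it was at the start of the episode above 0.01 m).
It fails at once if a bystander is moved by more than 25 mm (distance of any of bottle, spool, snips, glue_tube, needle_case, mallet, tray from where it was at the start of the episode above 0.025 m).
It also fails if it takes over 64 s, if anything falls off the work surface, if the arm or the gripper's body presses on something with over 40 N, if the wrist force passes 120 N, or if a joint passes its speed limit or range.

## Working session

There is one attempt and no reset: what is moved stays moved. The work goes in short steps, Python scripts to look and compute and a shell command to move; the robot and the scene stay as the last step left them, time stands still between calls to the robot, and variables do not carry over. Pictures are saved under pics/ and viewed, and the job is handed in when it is done.

```bash
mkdir -p pics; ls; python3 - <<'E'
from bench import robot
import cv2
s=robot.observe();print(s['time'],s['tool_pos'],s['tool_rot'],s['width'],s['force'])
for c in ['scene','side','wrist']:
    im=robot.read_camera(c);cv2.imwrite(f'pics/{c}0.png',im[...,::-1])
    p=robot.camera_params(c);print(c,p['fx'],p['cx'],p['cy'],p['extrinsics'])
    for l in ['jar','cabinet','wide_door_hinge','wide_door_press','narrow_door_press','bottle','spool']:
        print(l,[(r['score'],r['uv']) for r in robot.place_of(l,c)])
print(robot.observe()['time'])
E
```

```text
pics
0.0 [203.01912497 643.14471971 230.24338126] [-4.78308880e-01 -3.10474863e+00  3.04536799e-03] 85.33790364157412 [-0.15560347 -0.83194702  0.31534456]
scene 386.4764976307132 256.34601597036 188.39877119145456 [[ 8.73409863e-01  4.86952667e-01 -5.68427519e-03 -4.84312251e+02]
 [ 3.30191347e-01 -6.00737927e-01 -7.28071162e-01 -2.62748071e+01]
 [-3.57950954e-01  6.34027636e-01 -6.85477988e-01  1.46072270e+03]
 [ 0.00000000e+00  0.00000000e+00  0.00000000e+00  1.00000000e+00]]
jar [(0.95, [200.1, 215.4]), (0.91, [214.6, 234.7]), (0.88, [233.4, 274.0]), (0.65, [286.4, 253.2])]
cabinet []
wide_door_hinge [(0.92, [223.8, 271.1])]
wide_door_press [(0.87, [176.6, 236.9]), (0.23, [302.8, 166.7])]
narrow_door_press [(0.97, [239.8, 286.6]), (0.23, [270.5, 308.4])]
bottle [(0.47, [269.1, 308.5]), (0.2, [305.0, 166.5])]
spool [(0.42, [265.6, 155.4])]
side 398.4805563867909 248.4633574623614 194.73126010637233 [[ 8.84018783e-01 -4.67385439e-01 -7.85127818e-03 -4.41563079e+02]
 [-3.39529849e-01 -6.30465535e-01 -6.98020552e-01  3.13852353e+02]
 [ 3.21294682e-01  6.19729022e-01 -7.16034682e-01  
[... 249 characters left out ...]
7, 245.5]), (0.2, [286.6, 260.7])]
wide_door_press [(0.72, [269.0, 262.9]), (0.4, [341.3, 245.0]), (0.18, [173.2, 182.3])]
narrow_door_press [(0.68, [346.3, 248.0])]
bottle []
spool [(0.6, [242.5, 303.9])]
wrist 297.3186396354542 253.2117378607097 193.2013501991599 [[ 3.00880815e-01  9.53661733e-01 -1.85362902e-04 -6.74162111e+02]
 [ 9.08344020e-01 -2.86523836e-01  3.04655924e-01 -4.01270807e+01]
 [ 2.90485585e-01 -9.18334961e-02 -9.52462458e-01  3.78914868e+02]
 [ 0.00000000e+00  0.00000000e+00  0.00000000e+00  1.00000000e+00]]
jar [(0.93, [21.7, 342.7]), (0.52, [3.8, 311.3]), (0.37, [26.7, 374.4])]
cabinet []
wide_door_hinge []
wide_door_press []
narrow_door_press []
bottle []
spool []
1.2
```

View pics/scene0.png

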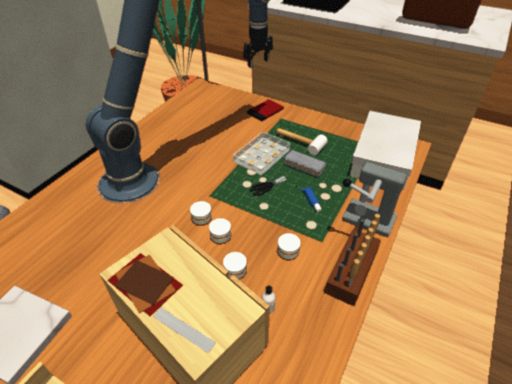

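View pics/side0.png

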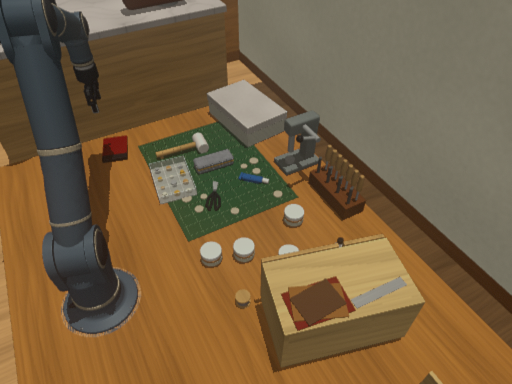

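```bash
cat > h.py <<'E'
import numpy as np,cv2
CAM={}
def load():
    from bench import robot
    return {c:robot.camera_params(c) for c in('scene','side')}
P=load()
def back(c,uv,z):
    p=P[c];E=np.array(p['extrinsics']);R=E[:3,:3];t=E[:3,3]
    d=R.T@np.array([(uv[0]-p['cx'])/p['fx'],(uv[1]-p['cy'])/p['fy'],1]);o=-R.T@t
    return o+d*(z-o[2])/d[2]
def proj(c,X):
    p=P[c];E=np.array(p['extrinsics']);q=E[:3,:3]@np.array(X,float)+E[:3,3]
    return np.array([p['fx']*q[0]/q[2]+p['cx'],p['fy']*q[1]/q[2]+p['cy']])
E
python3 - <<'E'
from h import *
for uv in [(200.1,215.4),(214.6,234.7),(233.4,274),(286.4,253.2)]: print('scene',back('scene',uv,0).round(),back('scene',uv,20).round())
for uv in [(211.6,257.1),(242.9,256.1),(287.7,263.3),(288,223.8)]: print('side',back('side',uv,0).round())
print('spool',back('side',(242.5,303.9),0), 'bottle',back('scene',(269,308.5),0))
for c,uv in (('scene',(223.8,271.1)),('side',(339.7,245.5))): print('hinge',back(c,uv,203))
for c,uv in (('scene',(176.6,236.9)),('side',(269,262.9)),): print('press',back(c,uv,168))
for c,uv in (('scene',(239.8,286.6)),('side',(346.3,248))): print('npress',back(c,uv,168))
im=cv2.imread('pics/scene0.png');cv2.imwrite('pics/sc_crop.png',cv2.resize(im[180:384,90:320],None,fx=3.4,fy=2.9*3.4/3.4,interpolation=cv2.INTER_CUBIC))
im=cv2.imread('pics/side0.png');cv2.imwrite('pics/si_crop.png',cv2.resize(im[190:370,180:430],None,fx=3.2,fy=3.2,interpolation=cv2.INTER_CUBIC))
E
```

```text
scene [339. -12.   0.] [352. -26.  20.]
scene [431. -60.   0.] [442. -73.  20.]
scene [ 565. -160.    0.] [ 573. -171.   20.]
scene [670. -14.   0.] [676. -28.  20.]
side [356. -16.   0.]
side [447. -60.   0.]
side [ 561. -153.    0.]
side [649. -13.   0.]
spool [ 367.39026975 -212.13162423    0.        ] bottle [ 711.02081003 -208.5113936     0.        ]
hinge [ 621.33323865 -277.18444871  203.        ]
hinge [ 629.70819249 -282.99272899  203.        ]
press [ 434.9276978  -226.81924701  168.        ]
press [ 446.81805644 -221.32338224  168.        ]
npress [ 664.15339848 -276.67890174  168.        ]
npress [ 661.46500038 -279.90935527  168.        ]
```

View pics/sc_crop.png

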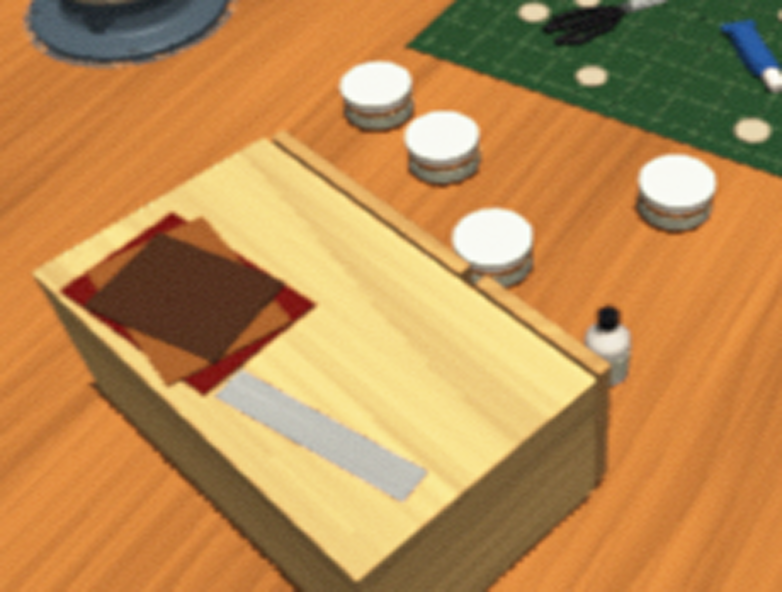

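View pics/si_crop.png

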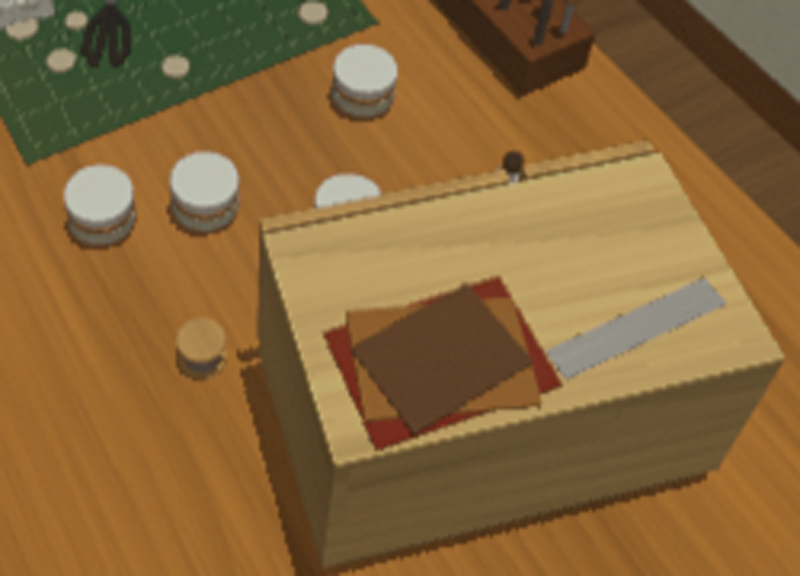

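```bash
cat > fit.py <<'E'
from h import *
from scipy.optimize import least_squares
obs=[('scene',(194.4,380.7),(100,174,205)),('scene',(100.3,274.1),(100,-176,205)),('scene',(265.5,311.5),(-100,176,205)),('scene',(169.5,227.5),(-102,-176,205)),
('side',(285.3,334.7),(100,-176,205)),('side',(424.7,300.9),(100,176,205)),('side',(261.9,262.5),(-100,-176,205)),('side',(386,238),(-100,176,205))]
def W(v,p):
    c,s=np.cos(v[2]),np.sin(v[2]);return np.array([v[0]+c*p[0]-s*p[1],v[1]+s*p[0]+c*p[1],p[2]])
def res(v): return np.concatenate([proj(c,W(v,p))-uv for c,uv,p in obs])
r=least_squares(res,[560,-350,-1.4],loss='soft_l1')
V=r.x
def inv(p):
    c,s=np.cos(V[2]),np.sin(V[2]);d=np.array(p[:2])-V[:2];return np.array([c*d[0]+s*d[1],-s*d[0]+c*d[1]])
if __name__=='__main__':
    print(V,r.fun.reshape(-1,2).round(1))
    H=W(V,(-105,41,203));print('hinge',H,'press',W(V,(-117,-154,168)),'npress',W(V,(-117,76,168)))
    for c,p in (('scene',(234.7,261.5)),('side',(289,250))):
        b=back(c,p,50);print('lid',c,b,inv(b),np.hypot(*(b-H)[:2]))
    for n,c,p in (('spool','side',(242.5,303.9)),('bottle','scene',(269,309))):print(n,inv(back(c,p,0)))
    for n,c,p in (('bottletip','scene',(268.5,288)),('bottletip','side',(340.5,239.5))):print(n,inv(back(c,p,100)),back(c,p,100))
    for n,c,p in (('j1','scene',(200.5,205.5)),('j2','scene',(220,226)),('j4','scene',(289,239)),('j1','side',(211,248)),('j2','side',(244,245)),('j4','side',(294,212))):print(n,inv(back(c,p,50)),back(c,p,50))
    for d in [0,.4,1.57]:
        a=-d
        e=np.array([-105,41])+215*np.array([-np.sin(d),-np.cos(d)]);print('freeedge',d,W(V,(*e,203)))
E
python3 fit.py
```

```text
[ 563.77616947 -374.61809156   -1.82414881] [[ 0.  -0.6]
 [-0.6 -0.3]
 [ 0.4 -0.2]
 [-0.9 -0.6]
 [-0.4 -0.2]
 [ 1.2  0.4]
 [ 0.4  0. ]
 [ 0.9 -0.9]]
hinge [ 629.78568658 -283.24663184  203.        ] press [ 444.01837243 -222.75278924  168.        ] npress [ 666.67621113 -280.40248018  168.        ]
lid scene [ 565.5400249  -149.11479379   50.        ] [-218.74679401  -54.81503993] 148.72409025825038
lid side [ 570.01671162 -140.05067674   50.        ] [-228.64364756  -52.75318844] 155.16897861965558
spool [-108.07521395 -230.84415046]
bottle [-196.58475048  101.93409999]
bottletip [-197.21181865   97.33844868] [ 707.43864338 -208.09971841  100.        ]
bottletip [-194.7543765   97.5564148] [ 707.03369158 -210.5333464   100.        ]
j1 [-298.55978178 -302.47968778] [345.78662866  -9.77228177  50.        ]
j2 [-282.01081186 -187.59542589] [452.85549149 -54.58880381  50.        ]
j4 [-392.1830898     6.06142686] [667.94511783   3.52625525  50.        ]
j1 [-294.37404804 -289.88100149] [356.93397651 -16.98226786  50.        ]
j2 [-281.17280069 -185.82896906] [454.35551052 -55.84282749  50.        ]
j4 [-377.59111916   11.83033857] [669.87238224 -12.04588659  50.        ]
freeedge 0 [ 421.64901127 -229.35670335  203.        ]
freeedge 0.4 [ 459.06484015 -152.55848167  203.        ]
freeedge 1.57 [683.50985318 -75.06710854 203.        ]
```

Four jars are visible in the scene picture, at (201,214), (220,234), (235,264) and (289,245). The one at (235,264) lies at y ≈ -149, while the others are between about -55 and +5, so it is the farthest to the robot's right and stands in front of the wide door. The enlarged crop confirms this. The cabinet fit has residuals under 1.3 px, and its hinge and press points agree with the networks to within about 10 mm. I start by travelling high.

```bash
python3 -m jog '[[[35,-35,0],0,85],[[35,-35,0],0,85],[[35,-35,0],0,85],[[35,-35,0],0,85],[[35,-35,0],0,85],[[35,-35,0],0,85],[[35,-35,0],0,85],[[35,-35,0],0,85],[[35,-35,0],0,85],[[35,-35,0],0,85]]' 20; python3 -c "
from bench import robot
s=robot.observe();print(s['q'],s['tool_rot'])"
```

```text
time: 2.2
tool_pos: [548.3, 292.7, 232.6]
tool_rot: [-0.447, -3.107, -0.011]
force: [0.9, 0.2, -0.1]
width: 85.3
[-0.62734215  0.37749907  0.09708752  1.67346278 -0.04882592  1.09054087
  0.77039175] [-0.44702851 -3.10652263 -0.01138901]
```

```bash
python3 -m jog '[[[2,-48,0],0,85],[[2,-48,0],0,85],[[2,-48,0],0,85],[[2,-48,0],0,85],[[2,-48,0],0,85],[[2,-48,0],0,85],[[2,-48,0],0,85],[[2,-48,0],0,85],[[2,-48,0],0,85],[[0,0,0],0,85]]' 20; python3 - <<'E'
from h import *
from fit import inv
from bench import robot
s=robot.observe();print(s['q'],s['tool_pos'],s['tool_rot'])
wp=robot.camera_params('wrist')
for c in ['wrist','scene','side']:
    im=robot.read_camera(c);cv2.imwrite(f'pics/{c}1.png',im[...,::-1])
    r=robot.masks_of('jar',c)
    for x in r:
        if c=='wrist':
            E=wp['extrinsics'];uv=np.array(x['uv']);d=uv-[wp['cx'],wp['cy']];rr=np.linalg.norm(d);th=rr/wp['fx'];ray=np.r_[np.sin(th)*d/rr,np.cos(th)]
            E=np.array(E);R=E[:3,:3];o=-R.T@E[:3,3];dd=R.T@ray
            p=o+dd*(40-o[2])/dd[2];print(c,x['score'],uv,p,inv(p))
        else: print(c,x['score'],x['uv'],back(c,x['uv'],30))
E
```

```text
time: 3.2
tool_pos: [569.1, -165.2, 234.9]
tool_rot: [0.466, 3.1, 0.008]
force: [-1.0, -0.0, 0.0]
width: 85.0
[-0.00796314  0.33121477  0.28563668  1.75069743 -0.11110302  1.06865322
  1.58837627] [ 569.12841579 -165.23885706  234.90273872] [0.46598835 3.10003734 0.00760884]
wrist 0.98 [315.2  42.4] [450.11707243 -55.76755403  40.        ] [-280.1833032  -189.95097322]
wrist 0.61 [263.4 158.9] [ 563.12341334 -150.84419975   40.        ] [-216.46686921  -56.72103031]
scene 0.89 [235.6, 265.7] [ 567.38476579 -148.72159541   30.        ]
scene 0.83 [288.7, 248.7] [677.50278614 -16.1189633   30.        ]
scene 0.68 [219.8, 228.4] [447.10132756 -49.49745206  30.        ]
scene 0.65 [197.1, 210.5] [336.24899755 -19.72542624  30.        ]
side 0.81 [209.2, 252.9] [348.72476754 -17.61280239  30.        ]
side 0.65 [245.4, 253.2] [450.00544282 -73.22677764  30.        ]
side 0.5 [289.3, 216.0] [656.52290314  -5.6151328   30.        ]
side 0.43 [285.7, 250.5] [ 568.62121487 -124.82305264   30.        ]
```

View pics/wrist1.png

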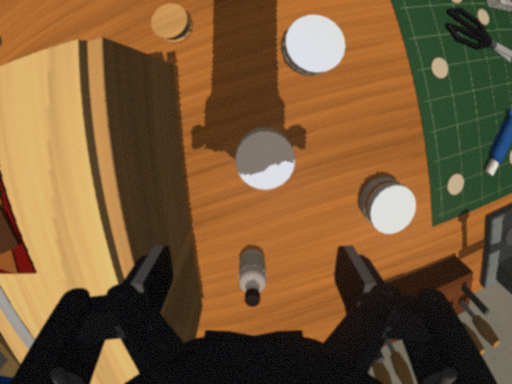

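```bash
python3 -m jog '[[[-4,16,0],0,85],[[0,0,-40],0,85],[[0,0,-40],0,85],[[0,0,-40],0,85],[[0,0,-20],0,85],[[0,0,0],0,85]]' 20; python3 - <<'E'
from h import *
from bench import robot
im=robot.read_camera('wrist');cv2.imwrite(f'pics/wrist2.png',im[...,::-1])
E
```

```text
time: 4.1
tool_pos: [569.8, -125.0, 92.5]
tool_rot: [0.411, 3.102, 0.024]
force: [0.2, 0.0, -0.6]
width: 84.5
```

View pics/wrist2.png

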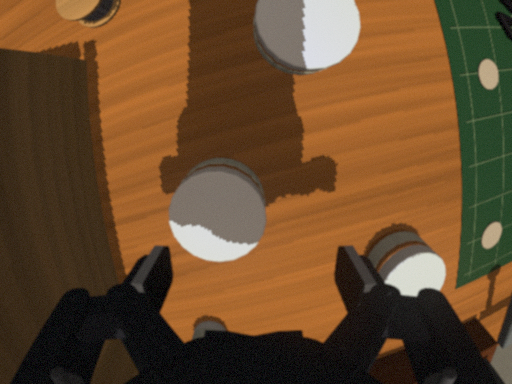

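```bash
python3 -m jog '[[[-5,-24,0],0,85],[[0,0,0],0,85],[[0,0,0],0,85]]' 20; python3 - <<'E'
from h import *
from bench import robot
im=robot.read_camera('wrist');cv2.imwrite(f'pics/wrist3.png',im[...,::-1])
E
```

```text
time: 4.45
tool_pos: [569.1, -146.8, 97.9]
tool_rot: [0.401, 3.095, 0.025]
force: [0.3, -0.1, 0.0]
width: 84.9
```

View pics/wrist3.png

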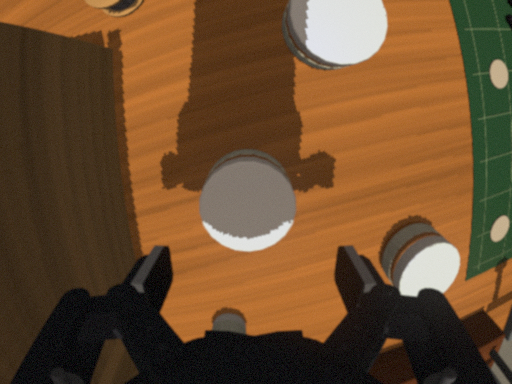

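```bash
cat >> h.py <<'E'
def wback(uv,z):
    from bench import robot
    p=robot.camera_params('wrist');E=np.array(p['extrinsics']);d=np.array(uv,float)-[p['cx'],p['cy']];r=np.linalg.norm(d);th=r/p['fx']
    R=E[:3,:3];o=-R.T@E[:3,3];dd=R.T@np.r_[np.sin(th)*d/r,np.cos(th)];return o+dd*(z-o[2])/dd[2]
E
python3 -c "
from h import *
from fit import inv
p=wback((248,205),50);print(p,inv(p));from bench import robot;print(robot.observe()['tool_pos'],inv(robot.observe()['tool_pos']))"
```

```text
[ 561.03667314 -149.05424893   50.        ] [-217.67663727  -59.18980933]
[ 569.09910979 -147.5133209    98.10690255] [-221.18923155  -51.77098022]
```

```bash
python3 -m jog '[[[-7,-2,0],0,85],[[0,0,-30],0,85],[[0,0,-20],0,85],[[0,0,0],0,85],[[0,0,0],0,85]]' 20
```

```text
time: 5.0
tool_pos: [563.8, -147.7, 51.6]
tool_rot: [0.395, 3.087, 0.026]
force: [0.3, 0.0, 0.3]
width: 85.0
```

```bash
python3 -m jog '[[[-1,-1,-15],0,85],[[0,0,-15],0,85],[[0,0,-10],0,85],[[0,0,0],0,85],[[0,0,0],0,85]]' 20
```

```text
time: 5.5
tool_pos: [563.8, -148.7, 10.3]
tool_rot: [0.394, 3.084, 0.026]
force: [0.6, 0.3, 0.6]
width: 85.3
```

```bash
python3 -m jog '[[[0,0,0],0,62],[[0,0,0],0,62],[[0,0,0],0,62],[[0,0,0],0,62],[[0,0,0],0,62]]' 20
```

```text
time: 6.0
tool_pos: [563.9, -148.7, 10.8]
tool_rot: [0.394, 3.084, 0.026]
force: [0.7, -0.5, -1.2]
width: 67.5
```

```bash
python3 -m jog '[[[0,8,0],0,62],[[1,12,0],0,62],[[1,14,0],0,62],[[1,14,0],0,62],[[0,0,0],0,62]]' 20
```

```text
time: 6.5
tool_pos: [566.8, -96.0, 10.7]
tool_rot: [0.392, 3.084, 0.026]
force: [0.7, 1.3, -1.7]
width: 67.5
```

```bash
python3 -m jog '[[[0,10,0],0,62],[[1,15,0],0,62],[[1,15,0],0,62],[[1,15,0],0,62],[[1,15,0],0,62],[[1,12,0],0,62],[[0,4,0],0,62],[[0,0,0],0,62],[[0,0,0],0,62],[[0,0,0],0,62]]' 20; python3 - <<'E'
from h import *
from fit import inv
from bench import robot
print(inv(robot.observe()['tool_pos']))
im=robot.read_camera('wrist');cv2.imwrite(f'pics/wrist4.png',im[...,::-1])
E
```

```text
time: 7.5
tool_pos: [571.9, -0.2, 10.8]
tool_rot: [0.388, 3.085, 0.027]
force: [-0.0, 0.3, -2.0]
width: 67.3
[-364.52685016  -86.01104701]
```

View pics/wrist4.png

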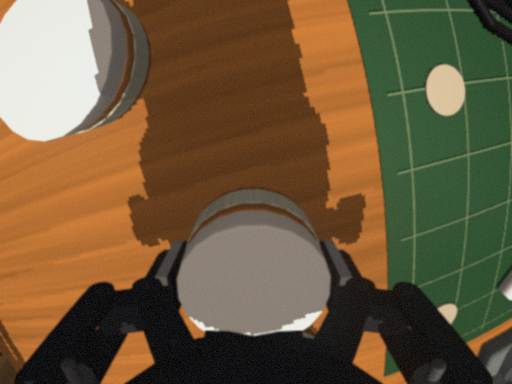

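The jar sits between the pads at (255,270), upright and clear of everything around it. Its distance from the hinge is about 289 mm. I release it now.

```bash
python3 -m jog '[[[0,0,0],0,85],[[0,0,0],0,85],[[0,0,0],0,85],[[0,0,0],0,85],[[0,0,0],0,85],[[0,0,15],0,85],[[0,0,30],0,85],[[0,0,40],0,85],[[0,0,40],0,85],[[0,0,35],0,85],[[0,0,10],0,60],[[0,0,0],0,0]]' 20; python3 - <<'E'
from h import *
from bench import robot
im=robot.read_camera('wrist');cv2.imwrite(f'pics/wrist5.png',im[...,::-1])
for x in robot.masks_of('jar','wrist'): print(x['score'],x['uv'],wback(x['uv'],40))
print(robot.observe()['tool_pos'],robot.observe()['tool_rot'])
E
```

```text
time: 8.75
tool_pos: [571.2, -2.9, 193.3]
tool_rot: [0.395, 3.08, 0.028]
force: [0.3, 0.1, -0.6]
width: 58.7
0.82 [169.7, 71.4] [448.75257061 -52.76439208  40.        ]
0.68 [265.8, 250.3] [660.80782718  -9.55941504  40.        ]
0.56 [254.7, 173.1] [570.52720067   0.83096937  40.        ]
[570.16116227  -2.9266894  191.0397654 ] [0.39547951 3.08358477 0.02631534]
```

View pics/wrist5.png

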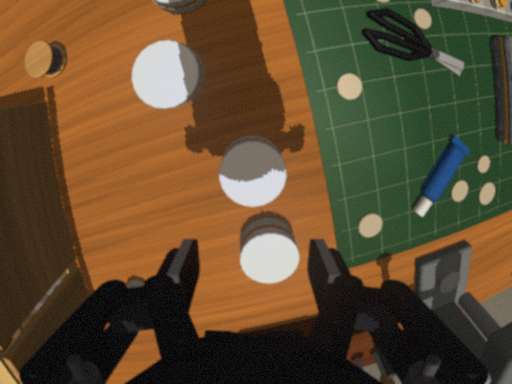

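```bash
python3 -m jog '[[[-20,-25,0],0,0],[[-26,-35,-8],0,0],[[-26,-35,-8],0,0],[[-20,-25,-8],0,0],[[0,0,0],0,0],[[0,0,0],0,0],[[0,0,0],0,0]]' 20; python3 - <<'E'
from h import *
from fit import inv
from bench import robot
print(inv(robot.observe()['tool_pos']))
im=robot.read_camera('wrist');cv2.imwrite(f'pics/wrist6.png',im[...,::-1])
E
```

```text
time: 9.55
tool_pos: [467.1, -123.0, 154.8]
tool_rot: [0.393, 3.107, 0.025]
force: [0.3, 1.5, -0.2]
width: 0.1
[-219.3416994  -156.61205869]
```

View pics/wrist6.png

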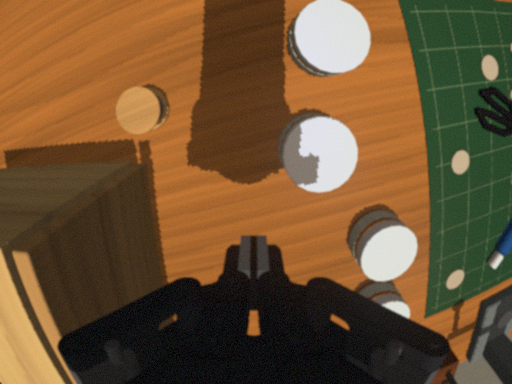

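```bash
python3 -m jog '[[[-5,-22,5],0,0],[[-5,-20,2],0,0],[[0,0,0],0,0],[[0,0,0],0,0]]' 20; python3 - <<'E'
from h import *
from fit import inv
from bench import robot
print(inv(robot.observe()['tool_pos']))
im=robot.read_camera('side');cv2.imwrite(f'pics/side6.png',cv2.resize(im[170:330,180:420,::-1],None,fx=3.2,fy=3.2,interpolation=2))
E
```

```text
time: 10.0
tool_pos: [460.7, -160.6, 161.3]
tool_rot: [0.376, 3.109, 0.026]
force: [-0.4, 0.3, 0.1]
width: -0.4
[-181.31579054 -153.42749995]
```

View pics/side6.png

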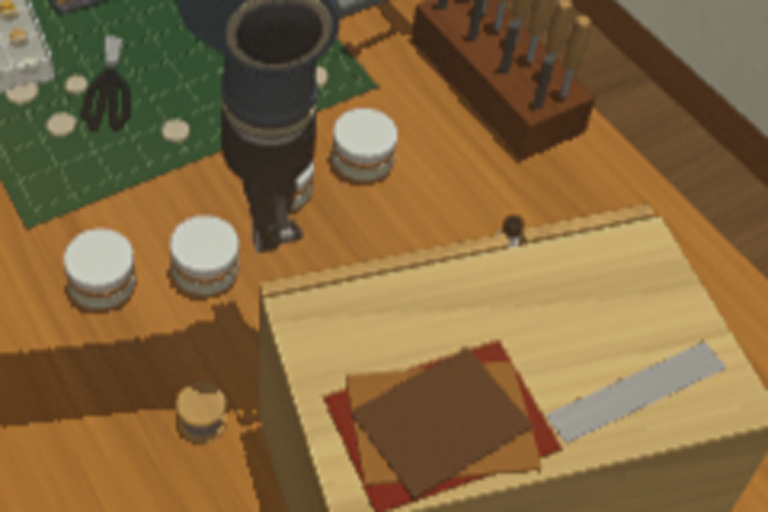

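The closed fingers hang just outside the free end of the wide door, at (275,235) in the crop, and the door is still shut. I close in slowly and watch the force.

```bash
python3 -m jog '[[[-4,-15,0],0,0],[[-4,-13,0],0,0],[[0,0,0],0,0],[[0,0,0],0,0]]' 20; python3 -c "
from fit import inv
from bench import robot
print(inv(robot.observe()['tool_pos']))"
```

```text
time: 10.45
tool_pos: [454.9, -183.3, 160.7]
tool_rot: [0.36, 3.112, 0.029]
force: [0.2, -0.1, -1.0]
width: 0.5
[-157.88670202 -153.38245756]
```

```bash
python3 -m jog '[[[-2,-8,0],0,0],[[-2,-8,0],0,0],[[-1,-3,0],0,0],[[0,0,0],0,0]]' 20; python3 -c "
from fit import inv
from bench import robot
print(inv(robot.observe()['tool_pos']))"
```

```text
time: 10.85
tool_pos: [450.7, -200.6, 160.6]
tool_rot: [0.354, 3.112, 0.032]
force: [0.3, 1.1, -0.7]
width: -0.0
[-140.07721015 -153.0580377 ]
```

```bash
python3 -m jog '[[[-1,-3,0],0,0],[[-1,-3,0],0,0],[[0,0,0],0,0]]' 20;  python3 -m jog '[[[-1,-3,0],0,0],[[0,0,0],0,0]]' 20
```

```text
time: 11.15
tool_pos: [449.4, -204.9, 160.8]
tool_rot: [0.35, 3.112, 0.037]
force: [-0.2, 2.6, 0.8]
width: -0.1
time: 11.35
tool_pos: [449.2, -205.8, 161.2]
tool_rot: [0.348, 3.112, 0.042]
force: [0.4, 2.3, 3.3]
width: -0.0
```

```bash
python3 -m jog '[[[-1,-4,0],0,0],[[0,-1,0],0,0]]' 20;  python3 -m jog '[[[-1,-4,0],0,0],[[0,0,0],0,0]]' 20
```

```text
time: 11.55
tool_pos: [449.0, -206.4, 161.6]
tool_rot: [0.343, 3.114, 0.052]
force: [-1.5, 4.1, 3.8]
width: 0.0
time: 11.75
tool_pos: [449.0, -206.3, 162.1]
tool_rot: [0.338, 3.114, 0.062]
force: [-0.3, 1.0, 2.6]
width: -0.2
```

```bash
python3 -m jog '[[[-2,-8,-1],0,0],[[-2,-8,-1],0,0]]' 20
```

```text
time: 11.95
tool_pos: [448.5, -206.5, 162.0]
tool_rot: [0.325, 3.118, 0.102]
force: [-0.7, 27.3, 20.4]
width: -0.1
```

```bash
python3 -m jog '[[[2,8,0],0,0],[[4,14,0],0,0],[[6,22,0],0,0],[[6,24,0],0,0],[[6,24,0],0,0],[[0,0,0],0,0],[[0,0,0],0,0],[[0,0,0],0,0],[[0,0,0],0,0],[[0,0,0],0,0]]' 20; python3 - <<'E'
from h import *
from fit import inv
from bench import robot
print(inv(robot.observe()['tool_pos']))
for c in ['side','scene','wrist']:
    im=robot.read_camera(c);cv2.imwrite(f'pics/{c}7.png',im[...,::-1])
im=cv2.imread('pics/side7.png')
cv2.imwrite(f'pics/side7c.png',cv2.resize(im[170:330,180:420],None,fx=3.2,fy=3.2,interpolation=2))
E
```

```text
time: 12.95
tool_pos: [471.9, -122.0, 162.2]
tool_rot: [0.336, 3.113, 0.084]
force: [-0.3, -0.5, 0.4]
width: -0.0
[-221.48181597 -152.30129264]
```

View pics/side7c.png

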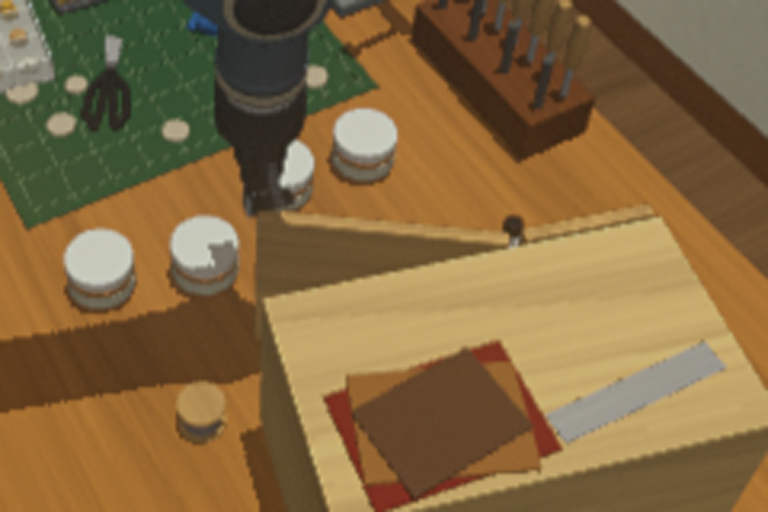

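View pics/wrist7.png

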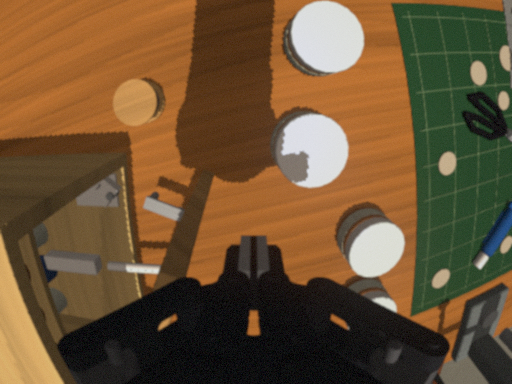

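The side view shows the wide door sprung ajar, with its free edge at about (258,215) in the crop. I back off fully and measure the angle.

```bash
python3 -m jog '[[[6,22,0],0,0],[[2,8,0],0,0],[[0,0,30],0,0],[[0,0,40],0,0],[[0,0,10],0,0],[[0,0,0],0,0]]' 20; python3 - <<'E'
from h import *
from fit import inv,W,V
from bench import robot
im=robot.read_camera('side');cv2.imwrite(f'pics/side8.png',cv2.resize(im[170:330,180:420,::-1],None,fx=3.2,fy=3.2,interpolation=2))
for a in (.3,.35,.4,.45):
    for t in (0,12):
        e=np.array([-105,41])+215*np.array([-np.sin(a),-np.cos(a)])+t*np.array([-np.cos(a),np.sin(a)])
        print(a,t,((proj('side',W(V,(*e,203)))-[180,170])*3.2).round())
E
```

```text
time: 13.7
tool_pos: [478.6, -92.0, 243.8]
tool_rot: [0.337, 3.117, 0.082]
force: [-0.0, -0.4, -1.2]
width: 0.1
0.3 0 [256. 229.]
0.3 12 [257. 218.]
0.35 0 [257. 219.]
0.35 12 [258. 208.]
0.4 0 [258. 210.]
0.4 12 [260. 199.]
0.45 0 [261. 200.]
0.45 12 [263. 189.]
```

View pics/side8.png

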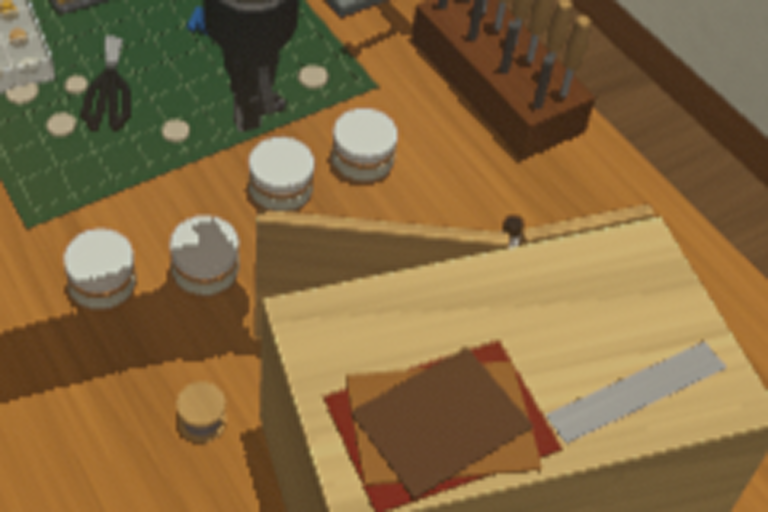

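Door at about 0.36 rad with the hand well clear. I go over the top and down behind the free edge.

```bash
python3 -m jog '[[[-5,-20,0],0,0],[[-8,-35,0],0,0],[[-8,-30,0],0,0],[[0,0,0],0,0],[[0,0,0],0,0],[[0,0,0],0,0]]' 20; python3 -c "
from fit import inv
from bench import robot
print(inv(robot.observe()['tool_pos']))"
```

```text
time: 14.35
tool_pos: [452.4, -177.7, 235.6]
tool_rot: [-0.333, -3.115, -0.083]
force: [-0.4, 0.3, -0.4]
width: -0.1
[-162.75363982 -157.1506484 ]
```

```bash
python3 -m jog '[[[2,-15,2],0,0],[[0,0,0],0,0],[[0,0,0],0,0]]' 20; python3 - <<'E'
from h import *
from fit import inv
from bench import robot
print(inv(robot.observe()['tool_pos']))
im=robot.read_camera('wrist');cv2.imwrite(f'pics/wrist9.png',im[...,::-1])
im=robot.read_camera('side');cv2.imwrite(f'pics/side9.png',cv2.resize(im[170:330,180:420,::-1],None,fx=3.2,fy=3.2,interpolation=2))
E
```

```text
time: 14.65
tool_pos: [454.8, -188.9, 235.8]
tool_rot: [-0.324, -3.112, -0.086]
force: [0.1, 0.6, -1.0]
width: -0.0
[-152.49038177 -152.09685475]
```

View pics/wrist9.png

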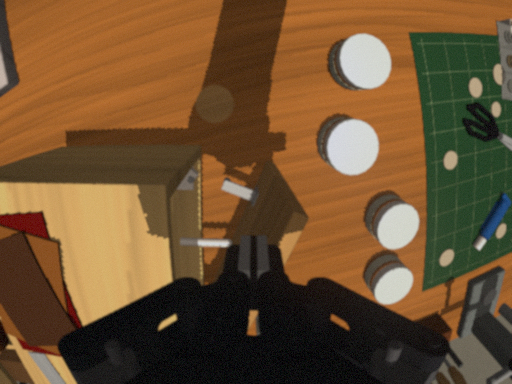

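View pics/side9.png

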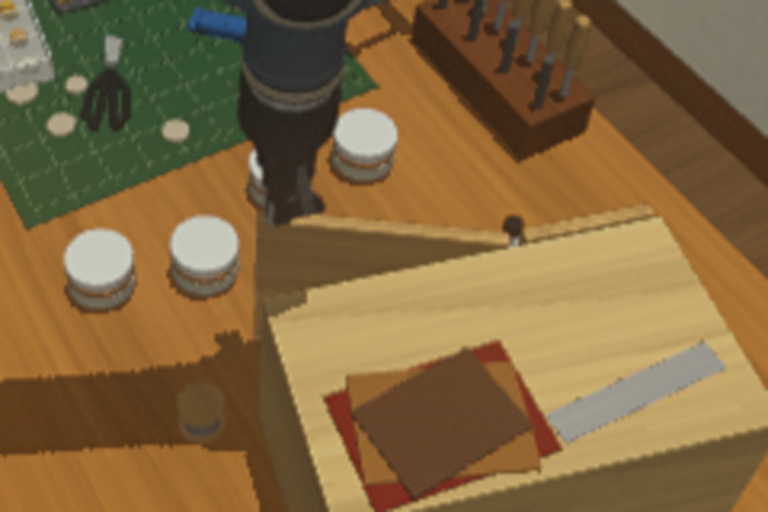

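The fingers at (250,240) in the wrist picture are on the inner side of the door, between its top corner at (305,215) and the cabinet. I shift inward a little and go down.

```bash
python3 -m jog '[[[-1,-7,0],0,0],[[0,0,-15],0,0],[[0,0,-15],0,0],[[0,0,0],0,0]]' 20; python3 -c "
from fit import inv
from bench import robot
print(inv(robot.observe()['tool_pos']))"
```

```text
time: 15.15
tool_pos: [454.1, -195.7, 205.9]
tool_rot: [-0.319, -3.115, -0.086]
force: [0.4, 0.3, 0.0]
width: 0.0
[-145.73785276 -150.97842486]
```

```bash
python3 -m jog '[[[0,0,-12],0,0],[[0,0,-12],0,0],[[0,0,-8],0,0],[[0,0,0],0,0],[[0,0,0],0,0]]' 20; python3 - <<'E'
from h import *
from fit import inv
from bench import robot
print(inv(robot.observe()['tool_pos']))
im=robot.read_camera('wrist');cv2.imwrite(f'pics/wrist10.png',im[...,::-1])
E
```

```text
time: 15.65
tool_pos: [454.6, -196.0, 172.2]
tool_rot: [-0.319, -3.116, -0.086]
force: [0.4, 0.3, -0.2]
width: -0.1
[-145.49752143 -150.49176036]
```

View pics/wrist10.png

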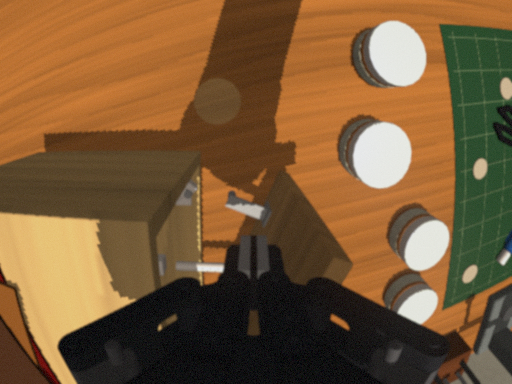

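```bash
cat > arc.py <<'E'
from fit import *
from bench import robot
s=robot.observe();p=s['tool_pos'];o=inv(p);d=o-[-105,41];phi=np.arctan2(-d[0],-d[1]);print('now',p,'phi',phi,'rho',np.hypot(*d),'F',s['force'])
prev=np.array(p[:2])
for k in range(1,9):
    f=phi+.08*k;q=W(V,(-105-190*np.sin(f),41-190*np.cos(f),0))[:2];print(round(f,2),(q-prev).round(1),q.round());prev=q
E
python3 arc.py
```

```text
now [ 454.55143725 -195.97172455  172.21010225] phi 0.20873156986609184 rho 195.76504177435677 F [-0.007657   -0.207595    0.01121504]
0.29 [12.5 10.8] [ 467. -185.]
0.37 [ 8.4 12.7] [ 475. -173.]
0.45 [ 9.3 12. ] [ 485. -161.]
0.53 [10.3 11.2] [ 495. -149.]
0.61 [11.1 10.3] [ 506. -139.]
0.69 [11.9  9.4] [ 518. -130.]
0.77 [12.6  8.4] [ 531. -121.]
0.85 [13.3  7.4] [ 544. -114.]
```

```bash
python3 -m jog '[[[8,11,0],0,0],[[8,12,0],0,0],[[9,12,0],0,0],[[10,11,0],0,0],[[11,10,0],0,0]]' 20; python3 arc.py
```

```text
time: 16.2
tool_pos: [504.4, -136.1, 173.9]
tool_rot: [-0.322, -3.12, -0.086]
force: [-0.6, -1.0, 0.1]
width: 0.3
now [ 504.41635545 -136.12513582  173.91481286] phi 0.6117039033794162 rho 193.29305155278064 F [-0.61558974 -0.98707017  0.14200865]
0.69 [14.1  6.9] [ 519. -129.]
0.77 [12.7  8.4] [ 531. -121.]
0.85 [13.3  7.4] [ 544. -113.]
0.93 [13.8  6.3] [ 558. -107.]
1.01 [14.3  5.1] [ 573. -102.]
1.09 [14.7  4. ] [587. -98.]
1.17 [14.9  2.8] [602. -95.]
1.25 [15.1  1.6] [617. -94.]
```

```bash
python3 -m jog '[[[12,8,0],0,0],[[12,8,0],0,0],[[13,7,0],0,0],[[13,6,0],0,0],[[12,4,0],0,0]]' 20; python3 arc.py; python3 - <<'E'
from h import *
from bench import robot
im=robot.read_camera('scene');cv2.imwrite(f'pics/scene11.png',cv2.resize(im[140:384,90:350,::-1],None,fx=2.4,fy=2.4,interpolation=2))
E
```

```text
time: 16.7
tool_pos: [572.7, -97.9, 173.8]
tool_rot: [-0.316, -3.121, -0.086]
force: [-0.5, 0.1, -0.3]
width: 0.0
now [572.74758435 -97.87296311 173.82249583] phi 1.0189446592229188 rho 193.95036005712424 F [-0.46333873  0.12897713 -0.30621816]
1.1 [15.9  0.1] [589. -98.]
1.18 [15.   2.7] [604. -95.]
1.26 [15.1  1.5] [619. -94.]
1.34 [15.2  0.3] [634. -93.]
1.42 [15.2 -0.9] [649. -94.]
1.5 [15.  -2.1] [664. -96.]
1.58 [14.8 -3.3] [ 679. -100.]
1.66 [14.5 -4.5] [ 693. -104.]
```

View pics/scene11.png

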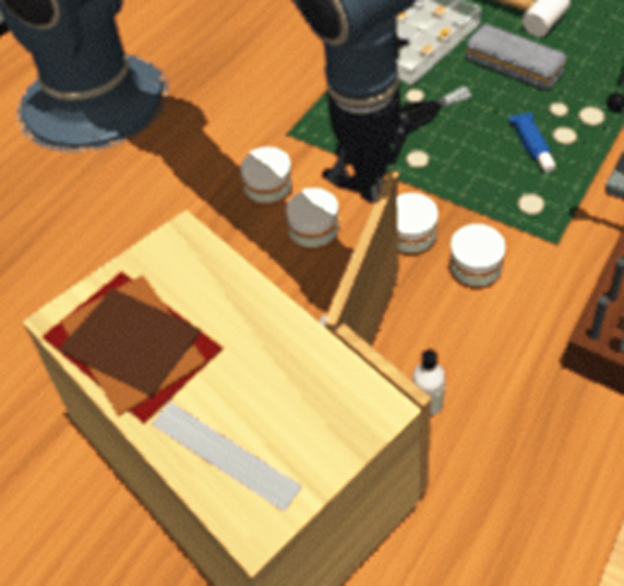

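The door is about 1.1–1.2 rad open, and the jar stands clear to its right. I continue, slowing towards the end.

```bash
python3 -m jog '[[[12,1,0],0,0],[[12,1,0],0,0],[[12,1,0],0,0],[[10,0,0],0,0],[[8,0,0],0,0],[[5,0,0],0,0],[[0,0,0],0,0]]' 20; python3 arc.py
```

```text
time: 17.45
tool_pos: [638.2, -94.7, 173.0]
tool_rot: [-0.316, -3.12, -0.086]
force: [-0.7, 0.5, 0.2]
width: 0.2
now [638.19618686 -94.73785949 172.96162489] phi 1.3620302323978828 rho 188.69630035531864 F [-0.67801564  0.47437703  0.20484556]
1.44 [15.2  0. ] [653. -95.]
1.52 [15.  -2.5] [668. -97.]
1.6 [14.7 -3.7] [ 683. -101.]
1.68 [14.4 -4.8] [ 698. -106.]
1.76 [14. -6.] [ 712. -112.]
1.84 [13.4 -7.1] [ 725. -119.]
1.92 [12.8 -8.1] [ 738. -127.]
2.0 [12.1 -9.1] [ 750. -136.]
```

```bash
python3 -m jog '[[[8,0,0],0,0],[[8,-1,0],0,0],[[5,-1,0],0,0],[[2,0,0],0,0],[[0,0,0],0,0],[[-8,0,0],0,0],[[-14,0,0],0,0],[[-20,0,0],0,0],[[-20,0,0],0,0],[[0,0,10],0,0]]' 20; python3 - <<'E'
from h import *
from fit import *
from bench import robot
for c in ['scene','side','wrist']:
    im=robot.read_camera(c);cv2.imwrite(f'pics/{c}12.png',im[...,::-1])
im=cv2.imread('pics/scene12.png')
cv2.imwrite(f'pics/scene12c.png',cv2.resize(im[140:384,90:350],None,fx=2.4,fy=2.4,interpolation=2))
for a in (1.3,1.4,1.5,1.6,1.7):
    for t in (0,12):
        e=np.array([-105,41])+215*np.array([-np.sin(a),-np.cos(a)])+t*np.array([-np.cos(a),np.sin(a)])
        print(a,t,((proj('scene',W(V,(*e,203)))-[90,140])*2.4).round(),proj('side',W(V,(*e,203))).round())
E
```

```text
time: 18.45
tool_pos: [594.6, -97.0, 181.6]
tool_rot: [-0.317, -3.115, -0.086]
force: [0.1, -1.0, -0.3]
width: -0.2
1.3 0 [424. 181.] [295. 196.]
1.3 12 [433. 185.] [299. 194.]
1.4 0 [440. 188.] [302. 193.]
1.4 12 [450. 193.] [305. 192.]
1.5 0 [456. 197.] [308. 192.]
1.5 12 [465. 202.] [312. 191.]
1.6 0 [471. 206.] [315. 190.]
1.6 12 [479. 212.] [318. 190.]
1.7 0 [485. 217.] [321. 189.]
1.7 12 [493. 224.] [325. 189.]
```

View pics/scene12c.png

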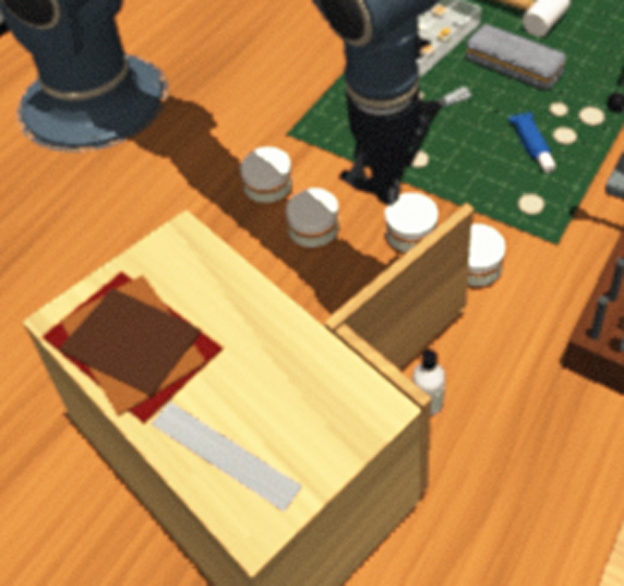

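View pics/side12.png

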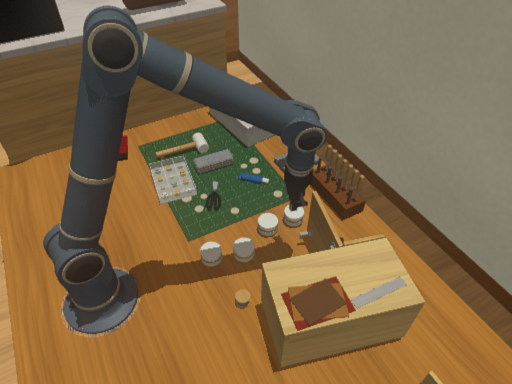

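The door's free corner is at about (470,207) in the crop, which matches roughly 1.58 rad. The jar, the bottle and the narrow door look undisturbed. I retreat upward, check again, then hand in.

```bash
python3 -m jog '[[[-5,0,20],0,0],[[-10,20,30],0,0],[[-10,20,20],0,0],[[0,0,0],0,0],[[0,0,0],0,0],[[0,0,0],0,0]]' 20; python3 - <<'E'
from h import *
from fit import *
from bench import robot
for c in ['scene','wrist']:
    im=robot.read_camera(c);cv2.imwrite(f'pics/{c}13.png',im[...,::-1])
im=cv2.imread('pics/scene13.png')
cv2.imwrite(f'pics/scene13c.png',cv2.resize(im[140:384,90:350],None,fx=2.4,fy=2.4,interpolation=2))
H=W(V,(-105,41,0))
for x in robot.masks_of('jar','scene'): p=back('scene',x['uv'],30);print(x['score'],p,np.hypot(*(p-H)[:2]))
print(robot.observe()['force'],robot.observe()['joint_velocities'])
E
```

```text
time: 19.2
tool_pos: [578.3, -56.1, 255.5]
tool_rot: [0.315, 3.123, 0.084]
force: [-0.3, 0.3, 0.2]
width: 0.0
0.75 [684.87139977  -5.88554252  30.        ] 282.7783755244865
0.66 [441.31297307 -59.45280866  30.        ] 292.58441351021474
0.64 [354.38185572 -19.78247625  30.        ] 381.13072734860054
0.6 [572.41509736  -0.57488745  30.        ] 288.43491394505077
[ 0.05152141 -0.2773459  -0.90838962] [-0.00031208 -0.00223358 -0.00060864  0.0013254   0.00029305  0.00207098
 -0.00253689]
```

View pics/scene13c.png

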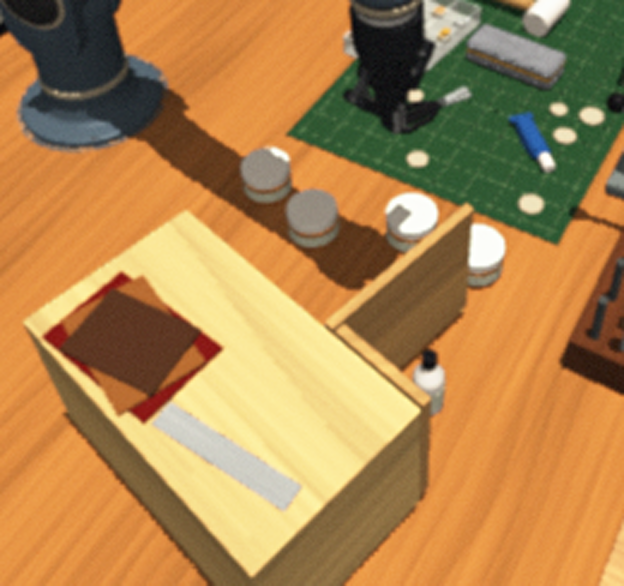

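The door has not moved between the two pictures; its corner is still at (470,207). The jar stands at (411,222) in the crop, 288 mm from the hinge, and the gripper is in free air. I hand in.

```bash
python3 -c "
from bench import robot
print(robot.job_done())"
```

```text
the job is handed in; nothing more can be done
None
```

I handed the job in at about 19.3 s. All three parts were done, and no verdict is reported.

- **Jar:** I took it lightly between the fingertips (20 N) and slid it along the bench to about 288 mm from the hinge axis, where 245 mm is needed. The tool stayed level while sliding, and the jar stands upright in the last pictures.
- **Door catch:** I pressed the wide door near its free edge and backed off. It sprang ajar to about 0.36 rad with the hand clear of it.
- **Door open:** I pushed it from behind to about 1.58 rad. It stood in the same place in two pictures about 0.8 s apart.
- **Everything else:** The narrow door, the bottle and the other things in the last scene crop look unmoved. I judged that by eye and did not measure it. The spool was hidden in that crop; in the last side picture it looked in place.

**What went less well:**
- The press went harder than planned. The wrist read about 27 N sideways and 20 N upward at its peak, against the 3 to 5 N needed, with the door probably on its inner stop. That is below the 40 N and 120 N limits. It also left the tool tilted by about 3°.
- The networks' single-view positions for the jars differed by 10 to 25 mm in places, so I relied on the cabinet fit and the wrist view.

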